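Wind the macro camera down to its preset height with the hand crank

ROBOT

A 6-joint arm with a two-finger parallel gripper is mounted at the origin on a cart in front of the work surface, level with it; the furniture and walls round the work are solid. World frame = base frame: x ahead of the robot, y to its left, z up, the work surface at z = 0. Lengths are in mm, angles in rad, forces in N, time in s.
With the tool pointing down it reaches from about 350 to 875 mm from the base axis. Payload 4.2 kg.
Tool frame: the origin (TCP) lies at the very end of the fingers, on their centre line; the grasp point (between the pads) lies 19 mm behind it; z points along the fingers, y is the line along which they close (so a half turn about z gives the same grasp; the last joint's range is limited). The gripper opens to 85 mm and grips with 20 to 120 N. Pads are 22 mm wide; open, the fingers measure 114 mm over their backs; the gripper's body (76 mm by 85 mm) begins 54 mm behind the grasp point. The pads swing forward as they close: fully open they stand 13 mm farther back than shut.
Start: joints at [1.47, 0.385, 0.008, 0, -1.194, -0.259], TCP at [220.021, 584.97, 231.312] pointing down, gripper open.
Joint ranges: [-3.14, 3.14], [-1.21, 2.06], [-1.07, 1.41], [-3.16, 2.05], [-2.99, -0.16], [-3.1, 3.1]. Speed limits (rad/s): [2.79, 2.79, 3.14, 3.14, 3.14, 3.14].

INTERFACE

Orientations are given as a unit quaternion [x, y, z, w].
In Python, from bench import arm gives the robot as it stands. The module is installed in compiled form; this text tells all that it offers.
- The arm moves only by the tool drive_tool, never from a script. Its argument "targets" is a list of rows, each a list of 5 numbers: the closure, from -1 (fully open) to 1 (shut), then the shift along the tool's x, y, z in mm, then the turn about the tool's z in degrees. In form: [[grip, tx, ty, tz, roll], ...]. A call has 1 to 12 rows; each row is the pose to reach, as a shift and turn from the pose commanded when the call began, along the tool's axes at that moment; what a row does not reach only later rows make up. A row lasts 1/10 s, in which the tool goes at most 50 mm and 8.59 degrees, less where a joint would pass 70% of its speed; a pose out of reach is approached as far as the arm can. A call with a gripper value outside its range is refused whole. The fingers move at their own pace and stop on an object; the grip force is fixed at half the most. Time passes only in rows, so rows that repeat a pose let the fingers close. It gives the time, the measured TCP pose, the force, the opening and the grip force at its end, in the units of the state.
- arm.read_state(): the state, without advancing time (a new reading comes with each control period).
- arm.get_image(name): name is "side" or "top" or "wrist"; returns the picture (384x512x3 uint8, blue, green, red); there is no depth.
- arm.camera_params(name): a dict with "fov_y" (degrees; the focal length in pixels is half the picture's height over the tangent of half this angle, whatever the lens; pixels are square), "cx", "cy" (the principal point, pixels), "rvec" (rotation vector, rad) and "tvec" (3), from world to camera coordinates, as OpenCV has them; the wrist camera has in their place "tool_from_camera" (4x4, takes a point from camera to tool coordinates, whose origin is the TCP and whose axes are the flange's). Camera axes: x right, y down, z forward; pixel columns grow to the right and rows downward; lengths in mm; the calibration is good to about 2 mm. A picture is of the moment at which its call begins: read the wrist's pose just before it. camera_params takes no time and is no camera call.
- arm.job_done(): hands the job in; it is judged then, once.
The state is a dict: "clock": time; "joints": joint angles; "joint_vel": joint speeds; "joint_efforts": joint torques, N m; "position": TCP position; "ee_rot": TCP orientation; "contact_force": force on the tool from outside, world axes, zero at the start; "wrist_torque": the same for the moment, N m; "gripper_width": finger opening in mm; "grasp_force": force on a finger pad.
Only numpy, scipy, OpenCV 4.12 (cv2) and the standard library are available. Lean on these libraries where they do the work, as an engineer would, in place of code of your own. Each camera call takes 0.05 s, during which the arm holds its last target. There are 200 camera calls.

TASK

The macro camera beside the microscope was left too high to photograph the dish under it. Turn the crank on top of the camera stand by its black handle, round and round anticlockwise as seen from above, until the red pointer on the blue carriage stands level with the yellow marker on the height scale. Do not pull the crank off its square shaft end: leave it fully seated there and let go, and leave the dish where it is.

Things in the scene. Friction and masses are not known exactly. Their poses are not given: they have to be found in the camera images.
- stand: fixed camera stand: grey base plate 116 x 200 x 12 mm, two steel guide rods with a lead screw between them, aluminium top plate at 174 to 190 mm. Origin under the screw's axis, on the desk; z up; the camera head overhangs the base on the -y side, 90 mm from the axis, the white height scale stands across the front left corner (-x, +y). Its front, -x, looks roughly towards the robot
- shaft_end (a point): centre of the top of the vertical square shaft end (steel, 16 x 16 mm, 25 mm tall, hidden in the crank's hub), 217 mm above the desk; on the axis about which the crank turns
- crank: loose steel crank with counterweight ball, 0.35 kg; only its square socket (17.6 mm wide, 24 mm deep) joins it to the shaft: 6 degrees of play, lifting pulls it off. Origin: centre of the hub's underside, 193 mm above the desk when seated; z up the axis, arm towards -x. Arm top at 29 mm, hub (35 mm across) top at 36 mm, ball 32 mm across at x = +44 mm
- crank_grip (a point): middle of the part of the crank's handle to grasp: upright black sleeve, 26 mm across, 58 mm tall (34 to 92 mm over the crank's origin), spins freely on its pin so it can be held firmly. This point is 66 mm over the crank's origin and 60 mm from the turning axis
- spindle (a joint): angle of the lead screw, rad, 0 at the start, grows anticlockwise seen from above (which lowers the camera, 10 mm a turn; clockwise raises it). It has end stops at about 0 and 40 rad; it stays where it is left. The drag is about 2 N at the handle
- pointer (a point): tip of the small red pointer on the blue camera carriage, beside the white scale; it moves straight down with the camera, from about 148 mm over the desk
- marker (a point): centre of the pointing edge of the yellow marker, 10 mm high, clipped to the white scale. It stays put, 26 to 56 mm below the pointer's start. Level means the same height as the pointer
- dish: loose petri dish with pale pink agar, 58 mm across, 16 mm high, on the black disc on the base plate under the camera; origin at the centre of its underside

How it is judged (in metres and radians):
At the end, for the whole second after the job is handed in: The red pointer is level with the yellow marker to 4 mm (0.4 turn), the screw at rest; the crank sits upright and fully down on its square shaft end (within 4 mm); the dish is within 15 mm of where it stood (z of pointer in the frame of marker between -0.004 and 0.004 m and z of crank in the frame of stand below 0.197 m and angle between crank's own z axis and vertical below 0.12 rad and velocity of joint spindle between -0.1 and 0.1 rad/s and distance of dish from where it was at the start of the episode below 0.015 m); the robot touches nothing.
It fails at once if the crank is lifted 12 mm or more off its seat on the square shaft end (z of crank in the frame of stand above 0.205 m).
It fails at once if the dish under the camera is pushed more than 30 mm (distance of dish from where it was at the start of the episode above 0.03 m).
It also fails if it takes over 70 s, if anything falls off the work surface, if the arm or the gripper's body presses on something with over 40 N, if the wrist force passes 120 N, or if a joint passes its speed limit or range.

## Working session

There is one attempt and no reset: what is moved stays moved. The work goes in short steps, Python scripts to look and compute and a tool call to move; the robot and the scene stay as the last step left them, time stands still between calls to the robot, and variables do not carry over. Pictures are saved under pics/ and viewed, at most 10 in all, crops included, and the job is handed in when it is done.

Besides the shell and the picture viewer there is one more tool, called after "Request:" as name([rows], argument=value, ...), one row to a line, values as JSON. drive_tool: Moves the arm, as the interface text tells. Its arguments: {"type":"object","properties":{"targets":{"type":"array","items":{"type":"array","items":{"type":"number"}}}},"required":["targets"]}

```bash
mkdir -p pics; python3 - <<'E'
from bench import arm
import cv2,numpy as np
for n in("side","top","wrist"):
    cv2.imwrite(f"pics/{n}0.png",arm.get_image(n))
    p=arm.camera_params(n); print(n,p)
s=arm.read_state();print(s)
E
```

```text
side {'fov_y': 54.47412268068328, 'cx': 249.88234743357634, 'cy': 192.20311892525723, 'rvec': array([ 1.16378046,  2.45932473, -0.84507233]), 'tvec': array([ 394.02645421, -228.03693011, 1239.74594612])}
top {'fov_y': 57.201701188724215, 'cx': 255.05196964977634, 'cy': 194.66187831598478, 'rvec': array([ 1.58908713, -2.14676325,  0.70825955]), 'tvec': array([106.10613677, 533.54511339, 653.00181203])}
wrist {'fov_y': 64.74032525394888, 'cx': 254.06359260653144, 'cy': 193.6193065201162, 'tool_from_camera': array([[-4.86493337e-04, -9.64011995e-01, -2.65858302e-01,
         6.77454491e+01],
       [ 9.99999392e-01, -7.32184856e-04,  8.25033261e-04,
         7.98468381e-01],
       [-9.89999383e-04, -2.65857739e-01,  9.64011765e-01,
        -1.42279305e+02],
       [ 0.00000000e+00,  0.00000000e+00,  0.00000000e+00,
         1.00000000e+00]])}
{'clock': 0.15, 'joints': array([ 1.46958556e+00,  3.85398405e-01,  6.93376774e-03, -3.08851764e-04,
       -1.19399281e+00, -2.58625696e-01]), 'joint_vel': array([-0.00166406, -0.00247056,  0.00411421,  0.00269117, -0.00221061,
       -0.00050538]), 'joint_efforts': array([ 4.06640856e-04, -3.92679763e+01,  1.88580608e+01,  4.18864489e+00,
       -3.43377149e-03,  1.80559940e-07]), 'position': array([219.90391771, 584.5725203 , 230.46577957]), 'ee_rot': array([ 9.83847788e-01, -1.79005084e-01, -7.77966746e-05,  8.39276510e-04]), 'contact_force': array([ 0.6459909 ,  0.19646266, -0.34816632]), 'wrist_torque': array([-0.01008975, -0.00415802, -0.00490972]), 'grasp_force': 0.0, 'gripper_width': 85.20114293220253}
```

```bash
python3 - <<'E'
import cv2
for n in("side","top"):
    cv2.imwrite(f"pics/{n}0b.png",cv2.resize(cv2.imread(f"pics/{n}0.png"),None,fx=1.5,fy=1.5,interpolation=cv2.INTER_CUBIC))
E
```

```text
(no output)
```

View pics/side0b.png

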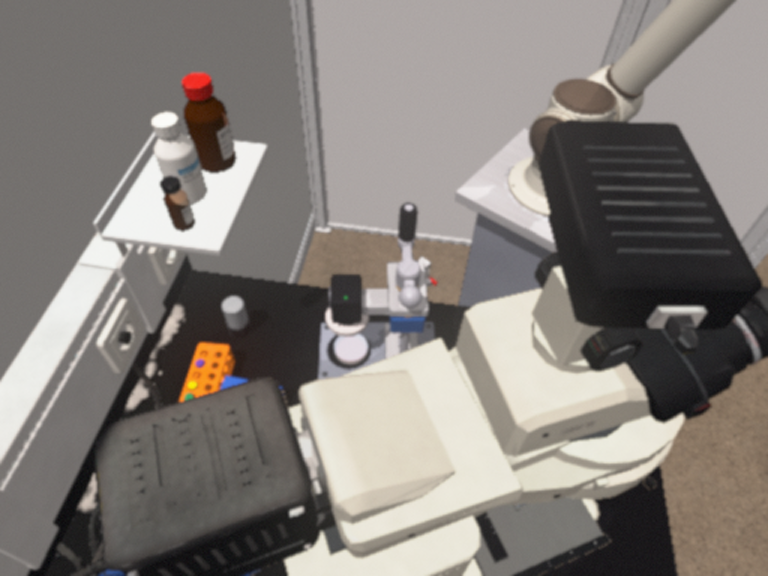

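View pics/top0b.png

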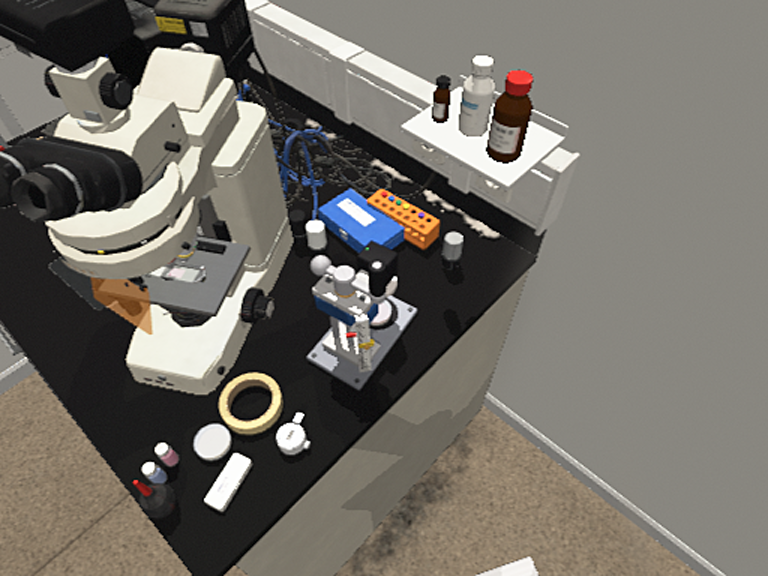

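```bash
cat > h.py <<'E'
from bench import arm
import cv2,numpy as np
from scipy.spatial.transform import Rotation as R
def cam(n,st=None):
    p=arm.camera_params(n); f=192/np.tan(np.radians(p['fov_y']/2))
    K=np.array([[f,0,p['cx']],[0,f,p['cy']],[0,0,1.]])
    if n=='wrist':
        T=p['tool_from_camera']; Rt=R.from_quat(st['ee_rot']).as_matrix()
        Rc=Rt@T[:3,:3]; c=Rt@T[:3,3]+st['position']
        return K,Rc.T,-Rc.T@c
    return K,cv2.Rodrigues(p['rvec'])[0],p['tvec']
def proj(C,X):
    K,r,t=C; q=(np.atleast_2d(X)@r.T+t)@K.T; return q[:,:2]/q[:,2:]
def ray(C,uv):
    K,r,t=C; d=r.T@np.linalg.solve(K,[*uv,1]); return -r.T@t,d/np.linalg.norm(d)
def atz(C,uv,z):
    c,d=ray(C,uv); return c+d*(z-c[2])/d[2]
def tri(*obs):
    A=0;b=0
    for C,uv in obs:
        c,d=ray(C,uv);P=np.eye(3)-np.outer(d,d);A=A+P;b=b+P@c
    return np.linalg.solve(A,b)
E
python3 - <<'E'
import cv2,numpy as np
from h import *
a=cv2.imread("pics/top0.png")[140:270,190:290]
b=cv2.imread("pics/side0.png")[125:255,200:300]
m=np.hstack([a,b]);m=cv2.resize(m,None,fx=4,fy=4,interpolation=cv2.INTER_CUBIC);cv2.imwrite("pics/m.png",m)
print(m.shape)
for n in("top","side"): 
    K,r,t=cam(n);print(-r.T@t)
E
```

```text
(520, 800, 3)
[ 67.17509261  88.16609007 842.64732497]
[989.19102839 283.90583731 827.72355526]
```

View pics/m.png

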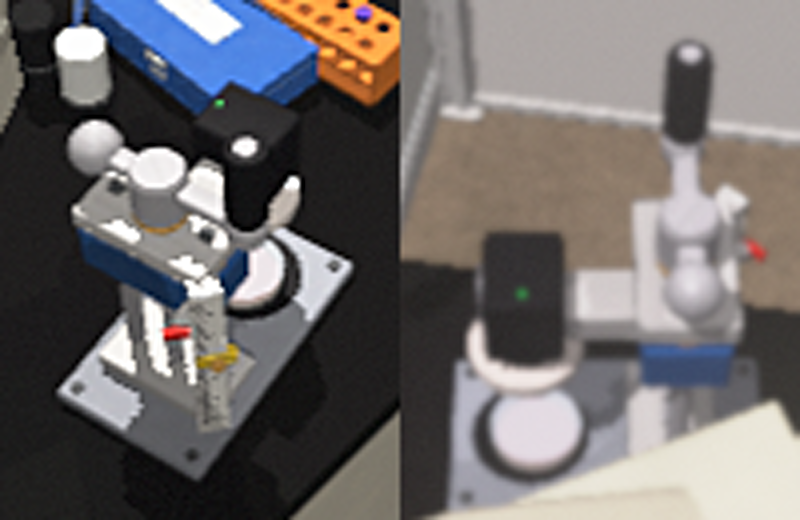

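```bash
python3 - <<'E'
from h import *
t=cam("top");s=cam("side")
print("hub",atz(t,(229.5,181.3),229),tri((t,(229.5,181.3)),(s,(272.5,178.8))))
print("pin",atz(t,(250.8,176.8),285),tri((t,(250.8,176.8)),(s,(272.8,138))))
print("ball",tri((t,(213.8,176.8)),(s,(273.5,197.5))))
print("ptr",tri((t,(234.5,223)),(s,(289.3,187.5))))
for p in[(65/4+190,392/4+140),(195/4+190,460/4+140),(340/4+190,265/4+140)]: print("base",atz(t,p,12))
st=arm.read_state();print(R.from_quat(st['ee_rot']).as_matrix())
E
```

```text
hub [556.41093687   0.60643845 229.        ] [558.02072074   2.07184639 225.92477073]
pin [510.423237   -36.12907069 285.        ] [510.28427156 -35.77109812 284.94717398]
ball [590.07181405  30.77260604 215.86905983]
ptr [497.41270861  11.22532994 146.5116505 ]
base [557.92556214  78.47197368  12.        ]
base [483.47823248   8.13766772  12.        ]
base [ 602.17491019 -132.24505846   12.        ]
[[ 9.35914348e-01 -3.52227380e-01 -4.53549696e-04]
 [-3.52227641e-01 -9.35912951e-01 -1.62358868e-03]
 [ 1.47389351e-04  1.67929268e-03 -9.99998579e-01]]
```

```bash
python3 - <<'E'
from h import *
t=cam("top");s=cam("side")
print("led",tri((t,(244.75,165.75)),(s,(230.3,198.3))))
for nm,p in [("eyeL",(45,195)),("eyeR",(5,160)),("arcR",(180,170)),("arcbottom",(130,250)),("knob",(272,305)),("headright",(225,60)),("armR",(290,235)),("basefront",(210,390))]:
    print(nm,*[atz(t,np.array(p)/1.5,z).round()[:2] for z in (0,100,200,300,400)])
for nm,p in [("stageblk",(570,125)),("eyeTip",(765,330)),("eyeTip2",(700,395))]:
    print(nm,*[atz(s,np.array(p)/1.5,z).round()[:2] for z in (200,300,400)])
print("eye",tri((t,(30,130)),(s,(470,260))))
E
```

```text
led [630.01562223 -53.98430174 182.57600327]
eyeL [1162.  571.] [1032.  514.] [902. 457.] [772. 399.] [642. 342.]
eyeR [1323.  674.] [1174.  605.] [1025.  535.] [876. 466.] [727. 396.]
arcR [1159.  267.] [1030.  246.] [900. 225.] [771. 203.] [641. 182.]
arcbottom [930. 387.] [827. 351.] [725. 316.] [623. 280.] [520. 245.]
knob [700. 124.] [625. 119.] [550. 115.] [475. 111.] [400. 107.]
headright [1621.  104.] [1437.  102.] [1252.  100.] [1068.   99.] [883.  97.]
armR [873.  55.] [777.  59.] [682.  63.] [586.  67.] [490.  70.]
basefront [551. 259.] [494. 238.] [436. 218.] [379. 198.] [321. 178.]
stageblk [66. 13.] [213.  56.] [360.  99.]
eyeTip [317. 433.] [424. 409.] [531. 385.]
eyeTip2 [473. 398.] [555. 380.] [637. 362.]
eye [638.69985363 351.51278984 404.90970833]
```

View pics/wrist0.png

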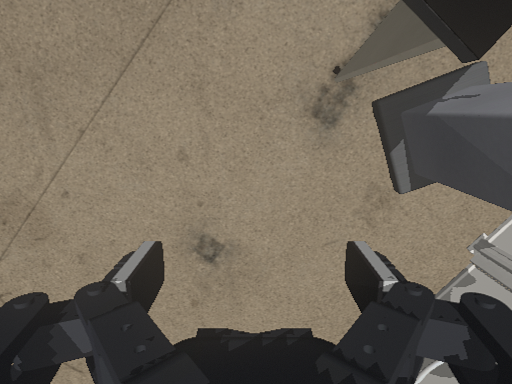

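Request:
drive_tool([
  [-1,0,198,-90,0],
  [-1,0,198,-90,0],
  [-1,0,198,-90,0],
  [-1,0,198,-90,0],
  [-1,0,198,-90,0],
  [-1,214,256,-90,0],
  [-1,214,256,-90,0],
  [-1,214,256,-90,0],
  [-1,214,256,-90,0],
  [-1,214,256,-90,0],
  [-1,214,256,-90,0],
  [-1,214,256,-90,0],
])

```text
clock: 1.35
position: [330.2, 269.7, 321.0]
ee_rot: [0.984, -0.18, -0.0, 0.0]
contact_force: [0.2, -0.9, -0.5]
gripper_width: 85.4
grasp_force: 0.0
```

Request:
drive_tool([
  [-1,168,161,0,0],
  [-1,168,161,0,0],
  [-1,168,161,0,0],
  [-1,168,161,0,0],
  [-1,168,161,0,0],
  [-1,168,161,0,0],
  [-1,168,161,0,0],
])

```text
clock: 2.05
position: [430.5, 60.6, 321.1]
ee_rot: [0.984, -0.179, -0.0, -0.0]
contact_force: [0.5, 0.3, 0.2]
gripper_width: 85.6
grasp_force: 0.0
```

```bash
python3 - <<'E'
from h import *
st=arm.read_state();im=arm.get_image("wrist");cv2.imwrite("pics/w1.png",im)
C=cam("wrist",st);print(st['position'],st['ee_rot'])
for n,p in dict(hub=(556.5,1,229),pin=(510.3,-36,285),ptr=(497,11,146)).items(): print(n,proj(C,p).round(1))
cv2.imwrite("pics/w1b.png",cv2.resize(im,None,fx=1.5,fy=1.5,interpolation=cv2.INTER_CUBIC))
E
```

```text
[430.50317943  60.62486034 321.12111489] [ 9.83849764e-01 -1.78996051e-01 -2.26500543e-04 -7.11381961e-05]
hub [[269.2   2. ]]
pin [[369.4  30.1]]
ptr [[276.   97.6]]
```

View pics/w1b.png

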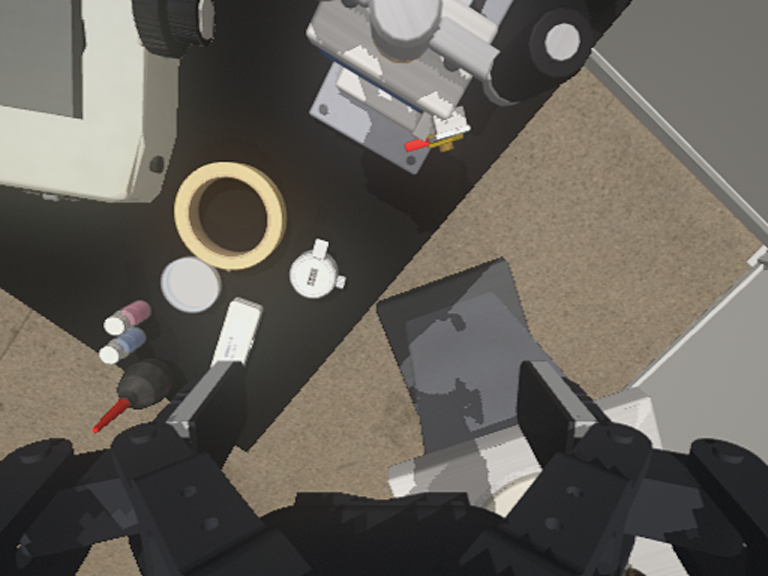

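```bash
python3 - <<'E'
from h import *
t=cam("top");st=arm.read_state();C=cam("wrist",st)
print("pin",atz(C,(375.3,28),285),tri((t,(250.8,176.8)),(C,(375.3,28))))
print("ptr",tri((t,(237.5,223)),(C,(285.3,95.5))))
print("mk",tri((t,(240,229.5)),(C,(288.5,97.5))))
w=cv2.imread("pics/w1.png")[70:125,255:325]; tt=cv2.imread("pics/top0.png")[195:250,215:285]
cv2.imwrite("pics/m2.png",cv2.resize(np.vstack([np.hstack([w,tt])]),None,fx=5.7,fy=5.7,interpolation=cv2.INTER_CUBIC))
E
```

```text
pin [510.17411913 -38.62949982 285.        ] [509.7119312  -36.80332337 286.65727147]
ptr [495.53111545   2.31933413 147.64663042]
mk [492.55339498  -2.47717828 121.23772243]
```

View pics/m2.png

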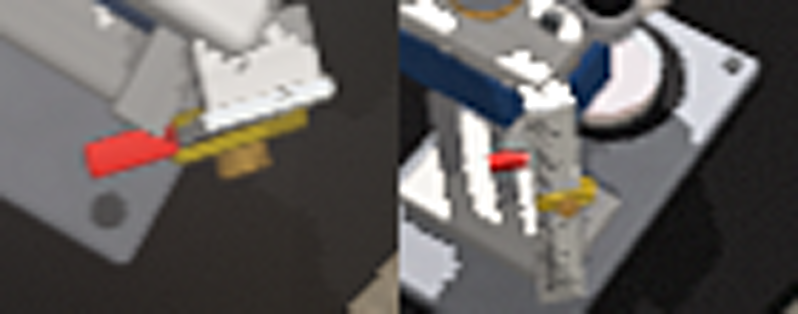

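Request:
drive_tool([
  [-1,109,63,0,0],
  [-1,109,63,0,0],
  [-1,109,63,0,0],
  [-1,109,63,0,0],
  [-1,109,63,40,0],
  [-1,109,63,78,0],
  [-1,109,63,78,0],
])

```text
clock: 2.8
position: [506.7, -35.5, 238.5]
ee_rot: [0.984, -0.178, -0.006, 0.001]
contact_force: [-0.3, -0.3, -0.8]
gripper_width: 85.5
grasp_force: 0.0
```

```bash
python3 - <<'E'
from h import *
st=arm.read_state();im=arm.get_image("wrist");cv2.imwrite("pics/w2.png",im)
C=cam("wrist",st);print(st['position'],st['contact_force'])
print(proj(C,(510,-37,285)))
cv2.imwrite("pics/w2b.png",cv2.resize(im,None,fx=1.2,fy=1.2,interpolation=cv2.INTER_CUBIC))
E
```

```text
[506.70207757 -35.53926533 238.50051853] [-0.30785543 -0.30540761 -0.84444552]
[[252.85806697 295.57495406]]
```

View pics/w2b.png

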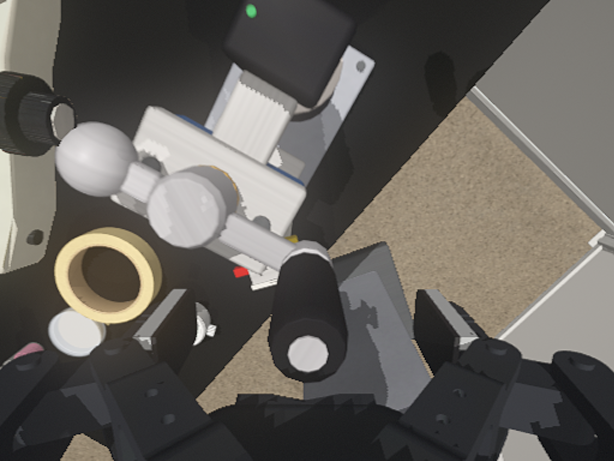

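```bash
python3 - <<'E'
from h import *
st=arm.read_state();C=cam("wrist",st);print(st['position'])
h=atz(C,(155.8,171),229);p=atz(C,(256.7,294.2),285);print(h,p,p-h,np.linalg.norm((p-h)[:2]))
E
```

```text
[509.1316234  -35.7871836  242.00270304]
[561.47956904  -1.81770422 229.        ] [509.91876649 -37.92381207 285.        ] [-51.56080255 -36.10610785  56.        ] 62.94574952851
```

Request:
drive_tool([
  [-1,0,0,0,0],
  [0,0,0,0,0],
  [0.5,0,0,0,0],
  [1,0,0,0,0],
  [1,0,0,0,0],
  [1,0,0,0,0],
  [1,0,0,0,0],
  [1,0,0,0,0],
  [1,0,0,0,0],
])

```text
clock: 3.75
position: [510.7, -37.4, 243.9]
ee_rot: [0.984, -0.179, 0.0, 0.0]
contact_force: [-1.5, -0.5, 5.1]
gripper_width: 24.3
grasp_force: 58.8
```

```bash
cat > tab.py <<'E'
import numpy as np,sys
t0,n,st=map(float,sys.argv[1:4]); r=60
M=np.array([[.936,-.352],[-.352,-.936]])
u=lambda a:r*np.array([np.cos(np.radians(a)),np.sin(np.radians(a))])
print([[1,*(M@(u(t0+st*k)-u(t0))).round(1).tolist(),0,0] for k in range(1,int(n)+1)])
E
python3 tab.py 218 9 10
```

```text
[[1, 9.4, 4.6, 0, 0], [1, 19.4, 7.6, 0, 0], [1, 29.8, 8.8, 0, 0], [1, 40.2, 8.1, 0, 0], [1, 50.4, 5.6, 0, 0], [1, 60.0, 1.5, 0, 0], [1, 68.7, -4.3, 0, 0], [1, 76.3, -11.5, 0, 0], [1, 82.5, -20.0, 0, 0]]
```

Request:
drive_tool([
  [1,9.4,4.6,0,0],
  [1,19.4,7.6,0,0],
  [1,29.8,8.8,0,0],
  [1,40.2,8.1,0,0],
  [1,50.4,5.6,0,0],
  [1,60.0,1.5,0,0],
  [1,60.0,1.5,0,0],
])

```text
clock: 4.45
position: [568.4, -58.4, 243.4]
ee_rot: [0.984, -0.179, 0.001, -0.002]
contact_force: [-1.8, 5.0, 6.1]
gripper_width: 24.8
grasp_force: 59.3
```

```bash
python3 tab.py 278 12 10;python3 tab.py 38 12 15;python3 tab.py 218 12 15; python3 -c "
from h import *
s=arm.read_state();print(s['position'],s['contact_force'],s['wrist_torque'],s['joint_vel'])"
```

```text
[[1, 8.7, -5.8, 0, 0], [1, 16.3, -13.0, 0, 0], [1, 22.5, -21.4, 0, 0], [1, 27.1, -30.8, 0, 0], [1, 30.1, -40.8, 0, 0], [1, 31.3, -51.2, 0, 0], [1, 30.6, -61.7, 0, 0], [1, 28.1, -71.8, 0, 0], [1, 23.9, -81.4, 0, 0], [1, 18.2, -90.1, 0, 0], [1, 10.9, -97.7, 0, 0], [1, 2.5, -103.9, 0, 0]]
[[1, -14.3, -6.3, 0, 0], [1, -29.8, -8.8, 0, 0], [1, -45.4, -7.1, 0, 0], [1, -60.0, -1.5, 0, 0], [1, -72.6, 7.8, 0, 0], [1, -82.5, 20.0, 0, 0], [1, -88.8, 34.3, 0, 0], [1, -91.2, 49.8, 0, 0], [1, -89.6, 65.3, 0, 0], [1, -83.9, 79.9, 0, 0], [1, -74.7, 92.6, 0, 0], [1, -62.5, 102.4, 0, 0]]
[[1, 14.3, 6.3, 0, 0], [1, 29.8, 8.8, 0, 0], [1, 45.4, 7.1, 0, 0], [1, 60.0, 1.5, 0, 0], [1, 72.6, -7.8, 0, 0], [1, 82.5, -20.0, 0, 0], [1, 88.8, -34.3, 0, 0], [1, 91.2, -49.8, 0, 0], [1, 89.6, -65.3, 0, 0], [1, 83.9, -79.9, 0, 0], [1, 74.7, -92.6, 0, 0], [1, 62.5, -102.4, 0, 0]]
[568.41388905 -58.40294598 243.36549246] [-1.83829916  4.97903538  6.14901324] [ 1.97489082  0.4621125  -0.00375354] [ 0.00085879 -0.01577868 -0.01667297  0.00179     0.01277573 -0.0022635 ]
```

Request:
drive_tool([
  [1,8.7,-5.8,0,0],
  [1,16.3,-13.0,0,0],
  [1,22.5,-21.4,0,0],
  [1,27.1,-30.8,0,0],
  [1,30.1,-40.8,0,0],
  [1,31.3,-51.2,0,0],
  [1,30.6,-61.7,0,0],
  [1,28.1,-71.8,0,0],
  [1,23.9,-81.4,0,0],
  [1,18.2,-90.1,0,0],
  [1,10.9,-97.7,0,0],
  [1,2.5,-103.9,0,0],
])

```text
clock: 5.65
position: [606.2, 35.6, 243.6]
ee_rot: [0.984, -0.179, 0.0, 0.001]
contact_force: [-0.1, -2.2, 4.6]
gripper_width: 24.2
grasp_force: 59.2
```

Request:
drive_tool([
  [1,-14.3,-6.3,0,0],
  [1,-29.8,-8.8,0,0],
  [1,-45.4,-7.1,0,0],
  [1,-60.0,-1.5,0,0],
  [1,-72.6,7.8,0,0],
  [1,-82.5,20.0,0,0],
  [1,-88.8,34.3,0,0],
  [1,-91.2,49.8,0,0],
  [1,-89.6,65.3,0,0],
  [1,-83.9,79.9,0,0],
  [1,-74.7,92.6,0,0],
  [1,-62.5,102.4,0,0],
])

```text
clock: 6.85
position: [510.7, -37.9, 243.9]
ee_rot: [0.984, -0.179, 0.0, -0.0]
contact_force: [-0.5, 2.2, 4.0]
gripper_width: 24.8
grasp_force: 59.2
```

Request:
drive_tool([
  [1,14.3,6.3,0,0],
  [1,29.8,8.8,0,0],
  [1,45.4,7.1,0,0],
  [1,60.0,1.5,0,0],
  [1,72.6,-7.8,0,0],
  [1,82.5,-20.0,0,0],
  [1,88.8,-34.3,0,0],
  [1,91.2,-49.8,0,0],
  [1,89.6,-65.3,0,0],
  [1,83.9,-79.9,0,0],
  [1,74.7,-92.6,0,0],
  [1,62.5,-102.4,0,0],
])

```text
clock: 8.05
position: [606.1, 35.8, 243.5]
ee_rot: [0.984, -0.179, 0.0, 0.001]
contact_force: [-1.2, -2.4, 5.0]
gripper_width: 24.8
grasp_force: 59.6
```

Request:
drive_tool([
  [1,-14.3,-6.3,0,0],
  [1,-29.8,-8.8,0,0],
  [1,-45.4,-7.1,0,0],
  [1,-60.0,-1.5,0,0],
  [1,-72.6,7.8,0,0],
  [1,-82.5,20.0,0,0],
  [1,-88.8,34.3,0,0],
  [1,-91.2,49.8,0,0],
  [1,-89.6,65.3,0,0],
  [1,-83.9,79.9,0,0],
  [1,-74.7,92.6,0,0],
  [1,-62.5,102.4,0,0],
])

```text
clock: 9.25
position: [510.7, -37.8, 243.9]
ee_rot: [0.984, -0.179, 0.0, -0.0]
contact_force: [-0.8, 3.1, 4.7]
gripper_width: 24.5
grasp_force: 59.5
```

```bash
python3 - <<'E'
from h import *
im=arm.get_image("top");cv2.imwrite("pics/t2.png",im);w=arm.get_image("wrist");cv2.imwrite("pics/w3.png",w)
a=cv2.resize(im[140:270,190:290],(400,520),interpolation=cv2.INTER_CUBIC)
b=cv2.resize(w[160:290,170:270],(400,520),interpolation=cv2.INTER_CUBIC)
cv2.imwrite("pics/m3.png",np.hstack([a,b]))
def red(i):
    h=cv2.cvtColor(i,cv2.COLOR_BGR2HSV);m=((h[...,0]<6)|(h[...,0]>174))&(h[...,1]>170)&(h[...,2]>120);return m
def yel(i):
    h=cv2.cvtColor(i,cv2.COLOR_BGR2HSV);return (h[...,0]>18)&(h[...,0]<32)&(h[...,1]>150)&(h[...,2]>90)
for f in("top0","t2"):
    i=cv2.imread(f"pics/{f}.png")
    for nm,m in(("red",red(i)),("yel",yel(i))):
        m=m.copy();m[:200]=0;m[260:]=0;m[:,:215]=0;m[:,262:]=0;y,x=np.where(m);print(f,nm,len(x),x.min(),x.max(),y.min(),y.max(),x.mean(),y.mean())
E
```

```text
top0 red 13 231 236 222 224 233.0 222.76923076923077
top0 yel 27 239 248 226 231 243.96296296296296 229.07407407407408Traceback (most recent call last):
  File "<stdin>", line 13, in <module>
    return umr_minimum(a, axis, None, out, keepdims, initial, where)
ValueError: zero-size array to reduction operation minimum which has no identity
```

View pics/m3.png

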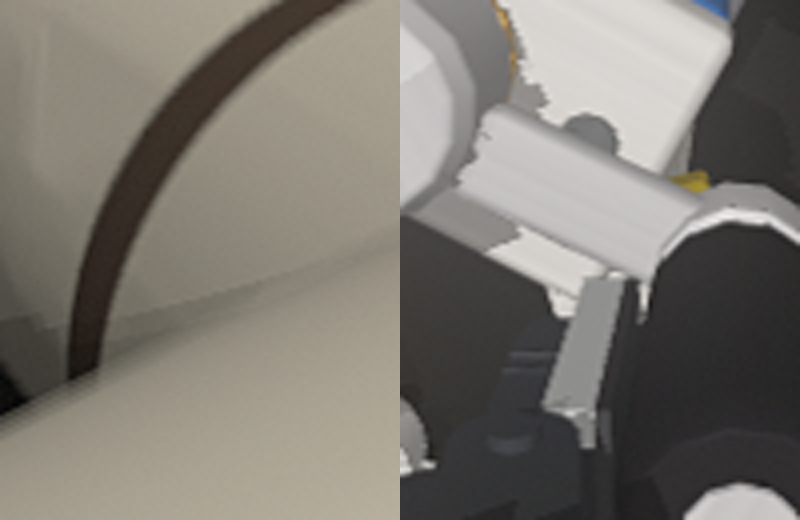

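Request:
drive_tool([
  [1,14.3,6.3,0,0],
  [1,29.8,8.8,0,0],
  [1,45.4,7.1,0,0],
  [1,60.0,1.5,0,0],
  [1,72.6,-7.8,0,0],
  [1,82.5,-20.0,0,0],
  [1,88.8,-34.3,0,0],
  [1,91.2,-49.8,0,0],
  [1,89.6,-65.3,0,0],
  [1,83.9,-79.9,0,0],
  [1,74.7,-92.6,0,0],
  [1,62.5,-102.4,0,0],
])

```text
clock: 10.55
position: [606.1, 35.8, 243.5]
ee_rot: [0.984, -0.179, 0.0, 0.001]
contact_force: [-0.6, -1.3, 3.6]
gripper_width: 24.7
grasp_force: 59.7
```

Request:
drive_tool([
  [1,0,0,0,0],
  [0,0,0,0,0],
  [-1,0,0,0,0],
  [-1,0,0,0,0],
  [-1,0,0,0,0],
  [-1,0,0,0,0],
  [-1,0,0,0,0],
  [-1,0,0,-30,0],
  [-1,0,0,-70,0],
  [-1,0,0,-85,0],
  [-1,0,0,-85,0],
])

```text
clock: 11.65
position: [606.3, 36.8, 331.8]
ee_rot: [0.984, -0.179, 0.003, -0.001]
contact_force: [-0.4, 0.3, -1.1]
gripper_width: 85.5
grasp_force: 0.0
```

Request:
drive_tool([
  [-1,-173,40,0,0],
  [-1,-173,40,0,0],
  [-1,-173,40,0,0],
  [-1,-173,40,0,0],
  [-1,-173,40,0,0],
  [-1,-173,40,0,0],
  [-1,-173,40,0,0],
])

```text
clock: 12.35
position: [429.7, 60.2, 327.7]
ee_rot: [0.984, -0.179, -0.0, 0.0]
contact_force: [0.5, 0.7, 0.3]
gripper_width: 85.8
grasp_force: 0.0
```

```bash
python3 - <<'E'
from h import *
import pickle
s=arm.read_state();pickle.dump(s,open("s4.pkl","wb"));cv2.imwrite("pics/w4.png",arm.get_image("wrist"));print(s['position'])
E
```

```text
[429.68977944  60.22685631 327.67396787]
```

Request:
drive_tool([
  [-1,-168,-161,0,0],
  [-1,-168,-161,0,0],
  [-1,-168,-161,0,0],
  [-1,-168,-161,0,0],
  [-1,-168,-161,0,0],
  [-1,-168,-161,0,0],
  [-1,-168,-161,0,0],
])

```text
clock: 13.1
position: [328.8, 270.8, 327.5]
ee_rot: [0.984, -0.178, -0.0, 0.001]
contact_force: [0.5, -0.2, -0.5]
gripper_width: 85.3
grasp_force: 0.0
```

```bash
python3 - <<'E'
from h import *
im=arm.get_image("top");cv2.imwrite("pics/t4.png",im);w=cv2.imread("pics/w4.png")
a=im[195:260,215:280];b=w[60:125,255:320]
cv2.imwrite("pics/m4.png",cv2.resize(np.hstack([a,b]),None,fx=6,fy=6,interpolation=cv2.INTER_CUBIC))
E
```

```text
(no output)
```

View pics/m4.png

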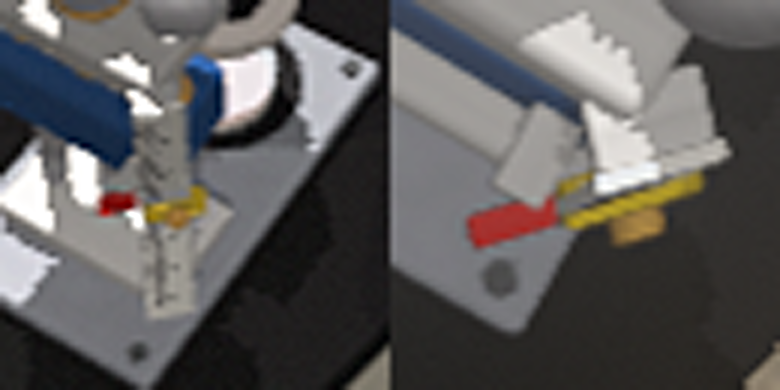

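```bash
python3 - <<'E'
from h import *
import pickle
t=cam("top");W=cam("wrist",pickle.load(open("s4.pkl","rb")))
p=tri((t,(237.5,228.8)),(W,(282.7,95.3)));m=tri((t,(239.5,230.5)),(W,(284.3,97.0)));print(p,m)
print("row/mm x,y,z",[(proj(t,p+d)-proj(t,p)).round(3) for d in np.eye(3)])
print("W",[(proj(W,p+d)-proj(W,p)).round(3) for d in np.eye(3)])
q=np.array([495,2.,0])
for z in(147,122): print(proj(t,q+[0,0,z]))
for f,b in(("top0",t),("t4",t)):
    i=cv2.imread(f"pics/{f}.png").astype(float)
    for nm,wt,x0,x1 in(("red",i[...,2]-i[...,1],225,241),("yel",np.minimum(i[...,2],i[...,1])-i[...,0],237,250)):
        w=np.clip(wt-40,0,None)[215:240,x0:x1];ys,xs=np.mgrid[215:240,x0:x1];print(f,nm,(w*xs).sum()/w.sum(),(w*ys).sum()/w.sum())
        if nm=="yel": print((w[:,:].sum(0)).round(),((w*ys).sum(0)/(w.sum(0)+1e-6)).round(1))
E
```

```text
[496.07331327   1.80085903 121.41768605] [493.76028029  -1.08434532 115.20904211]
row/mm x,y,z [array([[-0.111, -0.345]]), array([[-0.405,  0.106]]), array([[-0.017, -0.218]])]
W [array([[-0.302, -0.897]]), array([[-0.861,  0.338]]), array([[ 0.081, -0.041]])]
[[237.67400289 223.30907647]]
[[238.11769783 228.89373139]]
top0 red 233.3473933649289 222.64170616113745
top0 yel 244.51084337349397 228.92469879518072
[  0.   0.  67. 156. 159. 143. 113. 119. 115. 145. 327. 283.  33.] [  0.    0.  230.2 230.2 229.9 229.6 229.4 229.9 229.2 228.9 227.8 227.8
 227.4]
t4 red 233.79234972677597 228.5255009107468
t4 yel 244.06408345752607 229.17883755588673
[  0.   0.  69. 164. 167. 126.  71.  85.  82. 119. 248. 208.   3.] [  0.    0.  230.2 230.1 229.9 229.7 229.7 230.4 229.5 229.1 228.  227.9
 227. ]
```

Request:
drive_tool([
  [-1,168,161,0,0],
  [-1,168,161,0,0],
  [-1,168,161,0,0],
  [-1,168,161,0,0],
  [-1,168,161,0,0],
  [-1,341,121,0,0],
  [-1,341,121,0,0],
  [-1,341,121,0,0],
  [-1,341,121,0,0],
  [-1,341,121,0,0],
  [-1,341,121,0,0],
  [-1,341,121,0,0],
])

```text
clock: 14.35
position: [604.4, 35.8, 328.6]
ee_rot: [0.984, -0.179, -0.0, 0.0]
contact_force: [0.6, 0.0, -0.1]
gripper_width: 85.5
grasp_force: 0.0
```

Request:
drive_tool([
  [-1,0,0,40,0],
  [-1,0,0,75,0],
  [-1,0,0,85,0],
  [-1,0,0,85,0],
  [0,0,0,85,0],
  [0.5,0,0,85,0],
  [1,0,0,85,0],
  [1,0,0,85,0],
  [1,0,0,85,0],
  [1,0,0,85,0],
  [1,0,0,85,0],
])

```text
clock: 15.45
position: [605.6, 36.6, 244.2]
ee_rot: [0.984, -0.179, 0.001, -0.0]
contact_force: [-0.1, 0.8, 3.6]
gripper_width: 24.7
grasp_force: 58.9
```

```bash
python3 tab.py 218 4 13.5
```

```text
[[1, 12.8, 5.9, 0, 0], [1, 26.7, 8.6, 0, 0], [1, 40.8, 8.0, 0, 0], [1, 54.3, 4.2, 0, 0]]
```

Request:
drive_tool([
  [1,-14.3,-6.3,0,0],
  [1,-29.8,-8.8,0,0],
  [1,-45.4,-7.1,0,0],
  [1,-60.0,-1.5,0,0],
  [1,-72.6,7.8,0,0],
  [1,-82.5,20.0,0,0],
  [1,-88.8,34.3,0,0],
  [1,-91.2,49.8,0,0],
  [1,-89.6,65.3,0,0],
  [1,-83.9,79.9,0,0],
  [1,-74.7,92.6,0,0],
  [1,-62.5,102.4,0,0],
])

```text
clock: 16.65
position: [510.1, -37.0, 244.4]
ee_rot: [0.984, -0.179, 0.001, -0.001]
contact_force: [-0.8, 3.6, 4.6]
gripper_width: 24.6
grasp_force: 58.9
```

Request:
drive_tool([
  [1,12.8,5.9,0,0],
  [1,26.7,8.6,0,0],
  [1,40.8,8.0,0,0],
  [1,54.3,4.2,0,0],
  [1,54.3,4.2,0,0],
  [0,54.3,4.2,0,0],
  [-1,54.3,4.2,0,0],
  [-1,54.3,4.2,0,0],
  [-1,54.3,4.2,0,0],
  [-1,54.3,4.2,0,0],
  [-1,54.3,4.2,-40,0],
  [-1,54.3,4.2,-80,0],
])

```text
clock: 17.85
position: [559.2, -60.4, 323.1]
ee_rot: [0.984, -0.179, -0.002, 0.001]
contact_force: [1.0, 0.5, 0.3]
gripper_width: 85.2
grasp_force: 0.0
```

```bash
python3 -c "
from h import *
s=arm.read_state();print(s['position'],s['joints'])"
```

```text
[559.17140682 -60.3695998  323.11562406] [ 1.80591812e-01  2.29016114e-01  1.41163762e-02  7.42823833e-05
 -1.35962064e+00  1.03039610e+00]
```

Request:
drive_tool([
  [-1,-152,-9,0,0],
  [-1,-152,-9,0,0],
  [-1,-152,-9,0,0],
  [-1,-152,-9,0,20],
  [-1,-152,-9,0,80],
  [-1,-152,-9,0,80],
  [-1,-152,-9,0,80],
  [-1,-152,-9,0,80],
  [-1,-152,-9,0,80],
  [-1,-152,-9,0,80],
  [-1,-152,-9,0,80],
  [-1,-152,-9,0,80],
])

```text
clock: 19.05
position: [420.6, 1.6, 323.3]
ee_rot: [-0.654, 0.757, 0.0, 0.0]
contact_force: [-0.5, -0.7, -0.9]
gripper_width: 85.3
grasp_force: 0.0
```

Request:
drive_tool([
  [-1,0,0,0,80],
  [-1,0,0,0,80],
  [-1,0,0,0,80],
  [-1,0,0,0,80],
  [-1,0,0,0,80],
  [-1,0,0,0,80],
  [-1,0,0,0,80],
  [-1,0,0,0,80],
  [-1,0,0,50,80],
  [-1,0,0,115,80],
  [-1,0,0,115,80],
  [-1,0,0,115,80],
])

```text
clock: 20.25
position: [419.0, 1.1, 205.9]
ee_rot: [-0.018, 1.0, -0.001, -0.003]
contact_force: [-0.3, 0.3, 0.4]
gripper_width: 85.6
grasp_force: 0.0
```

```bash
python3 - <<'E'
from h import *
import pickle
s=arm.read_state();pickle.dump(s,open("s5.pkl","wb"));im=arm.get_image("wrist");cv2.imwrite("pics/w5.png",im);print(s['position'],R.from_quat(s['ee_rot']).as_matrix()[:,0])
W=cam("wrist",s);p=np.array([496,1.8,115]);u=proj(W,p)[0];print(u,[(proj(W,p+d)-u).round(3) for d in np.eye(3)])
x,y=u.astype(int);x=np.clip(x,75,437);y=np.clip(y,60,324)
cv2.imwrite("pics/m5.png",cv2.resize(im[y-60:y+60,x-75:x+75],None,fx=5,fy=5,interpolation=cv2.INTER_CUBIC));print(x-75,y-60)
E
```

```text
[418.96098703   1.06560491 205.90853974] [-0.99936036 -0.03523706  0.0061004 ]
[253.3621901  283.21206749] [array([[-0.039,  1.023]]), array([[1.152, 0.037]]), array([[-0.006,  0.631]])]
178 223
```

View pics/m5.png

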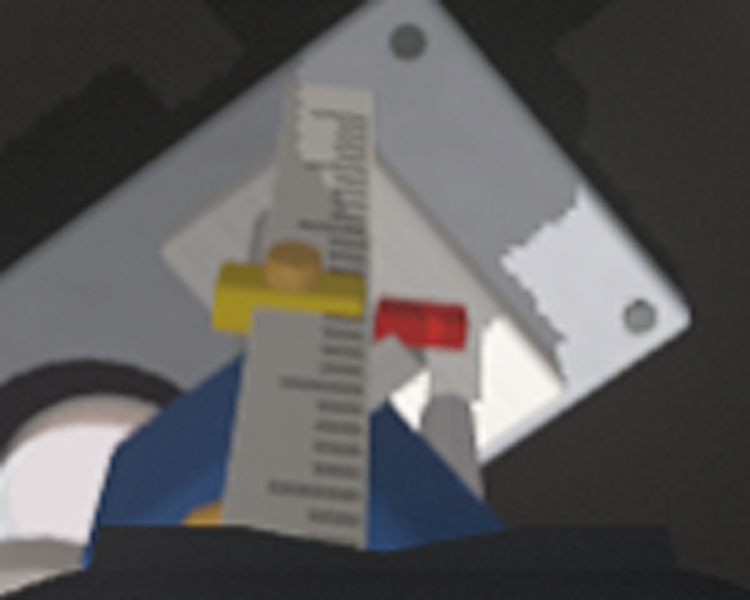

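```bash
python3 - <<'E'
from h import *
def cl(i,y0,y1,x0,x1):
    for y in range(y0,y1):
        s=''
        for x in range(x0,x1):
            b,g,r=map(int,i[y,x])
            if r-max(g,b)>60: c='R' if r>185 else 'r'
            elif min(r,g)-b>50: c='Y' if r>165 else 'y'
            else: c='.'
            s+=c
        print(y,s)
w5=cv2.imread("pics/w5.png");print("w5 x from 218");cl(w5,272,296,218,276)
w4=cv2.imread("pics/w4.png");print("w4 x from 264");cl(w4,84,106,264,312)
print(w5[274:294,249].tolist());print(w5[280:294,256].tolist());
E
```

```text
w5 x from 218
272 ..........................................................
273 ..........................................................
274 ..........................................................
275 ..........................................................
276 .....yyyyyyy..yyyy........................................
277 ....yyyyyyyyyyyyyyyyy.....................................
278 ....yyyyyyyyyyyyyyyyy...yyyyyyy...........................
279 ....yyyyyyyyyyyyyyyyy...yyyyyyyy..........................
280 ...yyyyyyyyyyyyyyyyy...yyyyyyyyy..........................
281 ...yyyyyyyyyyyyyyyyyyyyyyyyyyyyyy.........................
282 ...yyyyyyyyyyyyyyyyyyyyyyyyyyyyyy.........................
283 ...yyyyyyyyyyyyyyyyyyyyyyyyyyyyyy...rrr...................
284 ...yyyyyyyy...yyyyyyyyyyyyyyyyyyy...rrrrrrrrrrrrrrrr......
285 ...yyyyyyy..............yyyyyyyy....rrrrrrrrrrrrrrrrr.....
286 ...yyyyyyy.........................rrrrrrrrrrrrrrrrrr.....
287 ...yyyyyyy.........................rrrrrrrrrrrrrrrrrr.....
288 ...yyyyyyy.........................rrrrrrrrrrrrrrrrrr.....
289 ...........
[... 1431 characters left out ...]
103 ................................................
104 ................................................
105 ................................................
[[93, 96, 98], [101, 106, 108], [105, 108, 111], [75, 90, 96], [41, 91, 105], [38, 101, 118], [38, 103, 119], [38, 103, 119], [40, 113, 131], [38, 126, 146], [37, 136, 156], [37, 127, 147], [62, 104, 118], [98, 104, 108], [116, 120, 123], [98, 103, 105], [90, 94, 96], [112, 117, 120], [103, 107, 111], [93, 97, 99]]
[[164, 168, 171], [155, 158, 164], [115, 118, 141], [55, 55, 119], [41, 43, 115], [42, 44, 124], [43, 46, 142], [44, 47, 152], [42, 45, 152], [67, 69, 149], [112, 116, 146], [141, 144, 145], [141, 145, 146], [139, 142, 145]]
```

Request:
drive_tool([
  [-1,0,0,-50,0],
  [-1,0,0,-100,0],
  [-1,0,0,-120,0],
  [-1,0,0,-120,0],
  [-1,-139,-67,-120,0],
  [-1,-139,-67,-120,0],
  [-1,-139,-67,-120,0],
  [-1,-139,-67,-120,0],
  [-1,-139,-67,-120,0],
  [-1,-139,-67,-120,0],
  [-1,-139,-67,-120,0],
])

```text
clock: 21.4
position: [561.2, -59.9, 329.4]
ee_rot: [-0.018, 1.0, 0.0, 0.001]
contact_force: [0.5, -0.2, -0.3]
gripper_width: 85.3
grasp_force: 0.0
```

```bash
sed -i 's/^M=.*/M=np.array([[-.9994,-.035],[-.035,.9994]])/' tab.py; python3 tab.py 272 8 12.5;python3 - <<'E'
from h import *
s=arm.read_state();im=arm.get_image("wrist");s=arm.read_state();print(s['position'])
h=cv2.imwrite("pics/w6.png",im);W=cam("wrist",s);p=proj(W,(560.5,-60.9,285))[0];print(p)
x,y=p.astype(int);g=cv2.cvtColor(im,cv2.COLOR_BGR2GRAY)[y-40:y+40,x-40:x+40];m=(g>150).astype(np.uint8)
n,l,st,c=cv2.connectedComponentsWithStats(m);print([(st[i,4],c[i]+[x-40,y-40],atz(W,c[i]+[x-40,y-40],285)) for i in range(1,n) if st[i,4]>30])
E
```

```text
[[1, -13.0, 1.4, 0, 0], [1, -25.4, 5.6, 0, 0], [1, -36.5, 12.4, 0, 0], [1, -46.0, 21.4, 0, 0], [1, -53.2, 32.3, 0, 0], [1, -58.0, 44.5, 0, 0], [1, -59.9, 57.4, 0, 0], [1, -59.1, 70.4, 0, 0]]
[561.230109   -59.84071706 329.51437348]
[254.19599162 215.52593846]
[(np.int32(286), array([219.44405594, 186.42657343]), array([541.73466885, -83.67443708, 285.        ])), (np.int32(115), array([281.91304348, 177.12173913]), array([534.26429526, -44.3766113 , 285.        ])), (np.int32(493), array([281.67139959, 193.78498986]), array([545.14794799, -43.87107585, 285.        ])), (np.int32(239), array([255.54393305, 216.56066946]), array([561.18334907, -59.99417781, 285.        ]))]
```

Request:
drive_tool([
  [-1,0,0,40,0],
  [-1,0,0,75,0],
  [-1,0,0,85,0],
  [-1,0,0,85,0],
  [0,0,0,85,0],
  [0.5,0,0,85,0],
  [1,0,0,85,0],
  [1,0,0,85,0],
  [1,0,0,85,0],
  [1,0,0,85,0],
  [1,0,0,85,0],
])

```text
clock: 22.55
position: [562.5, -59.9, 244.1]
ee_rot: [-0.018, 1.0, 0.0, 0.001]
contact_force: [-0.4, 2.8, 4.0]
gripper_width: 24.7
grasp_force: 58.8
```

Request:
drive_tool([
  [1,-13.0,1.4,0,0],
  [1,-25.4,5.6,0,0],
  [1,-36.5,12.4,0,0],
  [1,-46.0,21.4,0,0],
  [1,-53.2,32.3,0,0],
  [1,-58.0,44.5,0,0],
  [1,-59.9,57.4,0,0],
  [1,-59.1,70.4,0,0],
  [1,-59.1,70.4,0,0],
])

```text
clock: 23.45
position: [618.6, 11.9, 244.3]
ee_rot: [-0.019, 1.0, -0.002, -0.0]
contact_force: [-1.6, -0.4, 5.7]
gripper_width: 24.4
grasp_force: 58.6
```

Request:
drive_tool([
  [0,0,0,0,0],
  [-1,0,0,0,0],
  [-1,0,0,0,0],
  [-1,0,0,0,0],
  [-1,0,0,0,0],
  [-1,0,0,-40,0],
  [-1,0,0,-80,0],
  [-1,0,0,-85,0],
])

```text
clock: 24.25
position: [620.9, 11.9, 334.8]
ee_rot: [-0.018, 1.0, 0.0, 0.006]
contact_force: [-0.3, 0.2, 1.2]
gripper_width: 85.3
grasp_force: 0.0
```

Request:
drive_tool([
  [-1,198,-3.4,0,0],
  [-1,198,-3.4,0,0],
  [-1,198,-3.4,0,0],
  [-1,198,-3.4,0,0],
  [-1,198,-3.4,0,0],
  [-1,198,-3.4,50,0],
  [-1,198,-3.4,90,0],
  [-1,198,-3.4,120,0],
  [-1,198,-3.4,120,0],
  [-1,198,-3.4,120,0],
  [-1,198,-3.4,120,0],
])

```text
clock: 25.35
position: [422.6, 2.1, 210.2]
ee_rot: [-0.018, 1.0, 0.0, 0.002]
contact_force: [0.1, -0.2, 0.4]
gripper_width: 85.1
grasp_force: 0.0
```

```bash
python3 - <<'E'
from h import *
s=arm.read_state();print(s['position'],s['contact_force']);w=arm.get_image("wrist");cv2.imwrite("pics/w7.png",w)
o=cv2.imread("pics/w5.png")
for i in(o,w):
    i=i.astype(int)
    r=i[...,2]-np.maximum(i[...,1],i[...,0]);y=np.minimum(i[...,1],i[...,2])-i[...,0]
    for nm,m,x0,x1 in(("red",r,254,258),("yel",y,246,250)):
        c=np.clip(m[265:305,x0:x1],0,80).mean(1);k=c>5;print(nm,list(zip((np.arange(265,305)[k]).tolist(),c[k].round().astype(int).tolist(),i[265:305,x0:x1,2].mean(1)[k].round().astype(int).tolist())))
E
```

```text
[422.57597516   2.12508703 210.23106777] [ 0.08034627 -0.18316968  0.43817003]
red [(281, 8, 162), (282, 24, 142), (283, 64, 119), (284, 74, 115), (285, 80, 126), (286, 80, 144), (287, 80, 152), (288, 80, 153), (289, 80, 151), (290, 52, 148), (291, 12, 146)]
yel [(277, 19, 96), (278, 54, 110), (279, 64, 119), (280, 64, 120), (281, 65, 121), (282, 77, 135), (283, 80, 151), (284, 80, 160), (285, 80, 146), (286, 37, 118), (295, 5, 121), (298, 5, 120), (302, 6, 123)]
red [(272, 46, 142), (273, 74, 121), (274, 72, 118), (275, 76, 124), (276, 80, 152), (277, 80, 155), (278, 80, 154), (279, 80, 154), (280, 45, 150), (281, 16, 143)]
yel [(269, 26, 90), (270, 54, 120), (271, 58, 122), (272, 59, 122), (273, 58, 121), (274, 69, 143), (275, 68, 152), (276, 68, 156), (277, 48, 115)]
```

```bash
python3 -c "
from bench import arm
print(arm.job_done())"
```

```text
the job is handed in; nothing more can be done
None
```

I turned the crank about 3.4 turns anticlockwise and handed the job in. My last close-up measurement puts the red pointer about 0.5 mm above the yellow marker, give or take 1–2 mm (limit 4 mm). The crank was never lifted, the gripper has let go and the arm is clear; I did not re-measure the crank seat or the dish, and the hand-in returned no verdict.

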